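# Lower the chip guard of the key-cutting machine

## Task

The raised chip guard of the key-cutting machine is locked by a ratchet pawl: press the pawl's tail all the way down so that its nose is clear of the teeth (it stays there), then push the guard's arm down by its cross bar, past the teeth, until it rests fully on its stop, with the pawl still thrown clear. Only press and push: do not raise the guard, never force it down while the pawl is engaged, and leave the loose things where they lie; finish with the hand clear.

Things in the scene. Friction and masses are not known exactly. Their poses are not given: they have to be found in the camera images.
- machine: Fixed beige-grey key-cutting machine. Origin on the bench below the guard hinge; z up, y from the hinge towards the cross bar (roughly the robot's left, within 0.35 rad), x away from the robot. Base x -100 to 170, y -190 to 240, 30 mm high; motor housing x 68 to 168, y -50 to 170, top 125 mm up. Guard arm, teeth and pawl lie in the plane x = 0.
- guard (a joint): Angle of the guard arm in rad: the arm stands (0.90 minus this value) above level. Starts near 0 (-0.12 to 0.04, raised about 52 degrees) and grows as the arm is pushed down; 0.90 is fully down on its stop, arm level. With the pawl engaged a tooth stops it at about 0.12. The hinge is stiff (about 1.1 Nm): the arm stays where it is left and takes about 3 to 8 N at the cross bar to push down.
- pawl (a joint): Angle of the pawl in rad: 0 engaged (nose down between the teeth), 0.32 its end stop, fully thrown clear; the nose is clear of the teeth above 0.22. Its pivot is stiff (0.2 Nm, about 3 N at the tail), so it stays where it is left.
- push_bar (a point): Centre of the black round cross bar at the free end of the guard arm: 28 mm diameter, 90 mm long along the machine's x, 200 mm from the guard hinge. Push down on top of it, following its arc about the hinge. Fully down its centre is 100 mm above the bench.
- guard_hinge (a point): Axis of the guard arm's hinge (along the machine's x), 100 mm above the bench.
- pawl_tail (a point): Centre of the upper face of the pawl's tail, a ribbed dark steel paddle 30 mm (x) by 32 mm (y), 6 mm thick, with free air below; 151 mm above the bench when engaged, about 128 mm when fully pressed. It lies 70 mm from the pawl pivot on the side away from the cross bar.
- pawl_pivot (a point): Axis of the see-saw pawl (along the machine's x), 80 mm from the guard hinge in the machine's -y, 135 mm above the bench.
- oil: Loose white oil bottle, 42 mm diameter, 105 mm high, standing on the bench beside the machine; origin at the centre of its underside. Leave alone.
- padlock: Loose brass padlock with steel shackle, 22 x 44 mm, 64 mm high, standing on the bench beside the machine; origin at the centre of its underside. Leave alone.
- driver: Loose screwdriver, 130 mm long, lying on the front strip of the machine's base plate below the pawl; origin under its middle, long axis x. Leave alone.
- key: Loose brass key, about 60 mm long and 5 mm thick, lying on the machine's base plate in front of the hood; origin under its middle, long axis x. Leave alone.

How it is judged:
On the way, in this order (a step that is already met when the one before it is completed fails the run):
1. the pawl is pressed clear of the teeth while the guard is still up (value of joint pawl above 0.22 rad and value of joint guard below 0.2 rad), for 0.2 s.
2. the guard is down on its stop, the pawl still clear (value of joint guard above 0.84 rad and value of joint pawl above 0.2 rad), for 0.2 s.
At the end, for the whole second after the job is handed in: The guard arm rests down on its stop (joint guard above 0.84 of 0.90 rad) and still, the pawl is still thrown clear (joint pawl above 0.2 rad), and bottle, padlock, screwdriver and key are within 25 mm of where they lay (all of step 2 and velocity of joint guard between -0.05 and 0.05 rad/s and distance of each of oil, padlock, driver, key from where it was at the start of the episode below 0.025 m); the robot touches nothing.
It fails at once if the guard is forced down past a tooth while the pawl is engaged (value of joint pawl below 0.12 rad and value of joint guard above 0.22 rad).
It fails at once if the guard is raised instead of lowered (value of joint guard below -0.2 rad).
It fails at once if a loose thing is lifted or knocked away (distance of any of oil, padlock, driver, key from where it was at the start of the episode above 0.03 m).
It also fails if it takes over 45 s, if anything falls off the work surface, if the arm or the gripper's body presses on something with over 40 N, if the wrist force passes 120 N, or if a joint passes its speed limit or range.

## Robot

A 6-joint arm with a two-finger parallel gripper is mounted at the origin on the work surface. World frame = base frame: x ahead of the robot, y to its left, z up, the work surface at z = 0. Lengths are in m, angles in rad, forces in N, time in s.
With the tool pointing down it reaches from about 0.35 to 0.875 m from the base axis. Payload 4.2 kg.
Tool frame: the origin (TCP) lies between the finger pads; the fingertips stand 14 mm ahead of it and the grasp point (between the pads) lies 5 mm behind it; z points along the fingers, y is the direction in which the jaws open and shut (so a half turn about z gives the same grasp; the last joint's range is limited). The gripper opens to 87 mm and grips with 3 to 60 N. Pads are 19 mm wide; open, the fingers measure 117 mm over their backs; the gripper's body (75 mm by 190 mm) begins 51 mm behind the grasp point.
Start: joints at [1.493, 0.385, 0.008, 0, -1.194, -0.259], TCP at [0.207, 0.59, 0.237] pointing down, gripper open.
Joint ranges: [-3.14, 3.14], [-1.21, 2.06], [-1.07, 1.41], [-3.16, 2.05], [-2.99, -0.16], [-3.1, 3.1]. Speed limits (rad/s): [2.79, 2.79, 3.14, 3.14, 3.14, 3.14].

## Interface

Orientations are given as a 3x3 rotation matrix whose columns are the frame's x, y, z axes.
In Python, from station import state, camera, get_calibration, sign_off, look_for, silhouettes gives the robot as it stands. The module is installed in compiled form; this text tells all that it offers.
- The arm moves only by the tool play_rows, never from a script. Its arguments are lists of equal length, an entry for each row: "xyz": the shift along the tool's x, y, z in cm, a list of three; "delta_rot": the turn, a rotation vector about the tool's x, y, z in degrees, a list of three; "fingers": the opening, from 0 (shut) to 1 (fully open). A call has 1 to 5 rows; each row is the pose to reach, as a shift and turn from the pose measured when the call began, along the tool's axes at that moment; what a row does not reach only later rows make up. A row lasts 1/8 s, in which the tool goes at most 62.5 mm and 10.7 degrees, less where a joint would pass 70% of its speed; a pose out of reach is approached as far as the arm can. A call with a gripper value outside its range is refused whole. The fingers move at their own pace and stop on an object; "squeeze" is the grip in N (left out, the last holds). Time passes only in rows, so rows that repeat a pose let the fingers close. It gives the time, the measured TCP pose, the force and the opening at its end, in the units of the state.
- state(): the state, without advancing time (a new reading comes with each control period).
- camera(name): name is "scene" or "top" or "wrist"; returns the picture (400x640x3 uint8, red, green, blue); there is no depth.
- get_calibration(name): a dict with "fx", "fy", "cx", "cy" (pixels), "dist_coeffs" ([k1, k2, p1, p2, k3] as OpenCV has them; the pictures are not rectified), "R" (3x3) and "t" (3): a world point X has camera coordinates R X + t; the wrist camera has in their place "tool_from_camera" (4x4, takes a point from camera to tool coordinates, whose origin is the TCP and whose axes are the flange's). Camera axes: x right, y down, z forward; pixel columns grow to the right and rows downward; lengths in m; the calibration is good to about 2 mm. A picture is of the moment at which its call begins: read the wrist's pose just before it. get_calibration takes no time and is no camera call.
- sign_off(): hands the job in, once; it reports no verdict.
Trained networks look in the newest picture that a camera, given by its name, has taken for a name from the list of things; names that differ only in an ending like _2 or _b are one class to them, and where a whole thing is asked for, a point or a joint stands for the part that bears it (a point fixed in the world has none). Each returns a list of dicts, best first, with "conf" (0 to 1); they miss things now and then, are a little off and sometimes report something else, mostly with a low value. They report only what shows in the picture. A call takes as long as a camera call.
- look_for(camera, query): "bbox" ([left, top, right, bottom] in pixels, round what is visible of it).
- silhouettes(camera, query): "mask" (400x640 bool, what is visible of it) and "bbox" ([left, top, right, bottom] in pixels, round what is visible of it).
The state is a dict: "clock": time; "joints": joint angles; "joint_velocities": joint speeds; "tau": joint torques, N m; "tool_pos": TCP position; "eef_rot": TCP orientation; "wrist_force": force on the tool from outside, world axes, zero at the start; "torque": the same for the moment, N m; "gripper_width": finger opening in m.
Only numpy, scipy, OpenCV 4.12 (cv2) and the standard library are available. Lean on these libraries where they do the work, as an engineer would, in place of code of your own. Each camera call takes 0.05 s, during which the arm holds its last target.

## Working session

There is one attempt and no reset: what is moved stays moved. The work goes in short steps, Python scripts to look and compute and a tool call to move; the robot and the scene stay as the last step left them, time stands still between calls to the robot, and variables do not carry over. Pictures are saved under pics/ and viewed, and the job is handed in when it is done.

Besides the shell and the picture viewer there is one more tool, called after "Call:" as name(argument=value, ...), one argument or row to a line, values as JSON. play_rows: Moves the arm, as the interface text tells. Its arguments: {"type":"object","properties":{"xyz":{"type":"array","items":{"type":"array","items":{"type":"number"}}},"delta_rot":{"type":"array","items":{"type":"array","items":{"type":"number"}}},"fingers":{"type":"array","items":{"type":"number"}},"squeeze":{"type":"number"}},"required":["xyz","delta_rot","fingers"]}

```bash
mkdir -p pics; python3 - <<'E'
from station import *
import cv2
s=state();print(s['clock'],s['tool_pos'],s['eef_rot'],s['gripper_width'])
for n in ['scene','top']:
    im=camera(n);cv2.imwrite(f'pics/{n}0.png',im[:,:,::-1])
    for q in ['push_bar','pawl_tail','pawl_pivot','guard_hinge','pawl','guard','machine','oil','padlock','driver','key']:
        try: print(n,q,[(d['bbox'],round(d['conf'],2)) for d in look_for(n,q)[:2]])
        except Exception as e: print(q,e)
    c=get_calibration(n);print(c)
print(state()['clock'])
E
```

```text
0.0 [0.20632092 0.58936299 0.23547554] [[ 9.43766070e-01 -3.30613365e-01 -6.39103560e-04]
 [-3.30613973e-01 -9.43763829e-01 -2.05802045e-03]
 [ 7.72462441e-05  2.15358644e-03 -9.99997678e-01]] 0.08731512421010712
scene push_bar [([267.6, 167.7, 332.8, 228.7], 0.65)]
scene pawl_tail [([234.1, 176.9, 281.6, 197.5], 0.6)]
scene pawl_pivot [([190.3, 168.9, 373.8, 321.2], 0.58)]
scene guard_hinge [([192.6, 168.8, 371.2, 318.2], 0.6), ([265.6, 169.4, 333.9, 232.6], 0.45)]
scene pawl [([234.7, 175.1, 283.0, 200.3], 0.72)]
scene guard [([266.0, 171.7, 330.2, 231.2], 0.66)]
scene machine [([188.7, 170.4, 370.3, 321.7], 0.83)]
scene oil [([238.8, 182.0, 248.9, 211.5], 0.66)]
scene padlock [([377.6, 260.5, 395.3, 281.4], 0.71)]
scene driver []
scene key [([318.9, 234.1, 344.8, 249.1], 0.64)]
{'fx': 479.8630544739969, 'fy': 479.8630544739969, 'cx': 319.3093629811323, 'cy': 198.07820142362232, 'dist_coeffs': array([-0.117703,  0.      ,  0.      ,  0.      ,  0.      ]), 'R': array([[-0.81061792,  0.58556447,  0.00358456],
       [ 0.30700292,  0.43019193, -0.84893116],
       [-0.49864597, -0.68
[... 449 characters left out ...]
[269.0, 133.9, 424.4, 245.3], 0.92), ([357.0, 177.6, 419.7, 192.8], 0.42)]
top oil [([427.2, 192.5, 449.9, 209.7], 0.79), ([358.6, 176.3, 420.8, 192.1], 0.21)]
top padlock [([259.4, 242.7, 274.3, 255.3], 0.63)]
top driver [([370.3, 211.8, 407.9, 222.7], 0.49)]
top key [([315.2, 225.6, 334.5, 235.2], 0.59)]
{'fx': 376.84831699620526, 'fy': 376.84831699620526, 'cx': 323.72527144948464, 'cy': 202.6705195152361, 'dist_coeffs': array([0.00750972, 0.        , 0.        , 0.        , 0.        ]), 'R': array([[-0.02653474, -0.99964657,  0.00162781],
       [-0.98861739,  0.02600067, -0.14818781],
       [ 0.14809311, -0.00554141, -0.9889579 ]]), 't': array([0.01122177, 0.54586498, 1.08259803])}
1.2
```

```bash
python3 - <<'E'
import cv2,numpy as np
a=cv2.imread('pics/scene0.png')[140:340,170:420];b=cv2.imread('pics/top0.png')[120:270,240:470]
cv2.imwrite('pics/s1.png',cv2.resize(a,None,fx=3,fy=3,interpolation=2));cv2.imwrite('pics/t1.png',cv2.resize(b,None,fx=3.4,fy=3.4,interpolation=2))
E
```

```text
(no output)
```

View pics/s1.png

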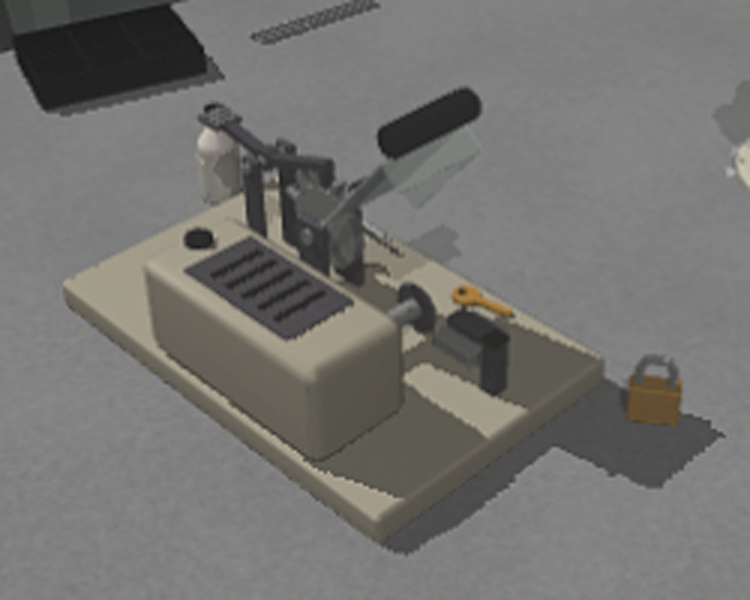

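View pics/t1.png

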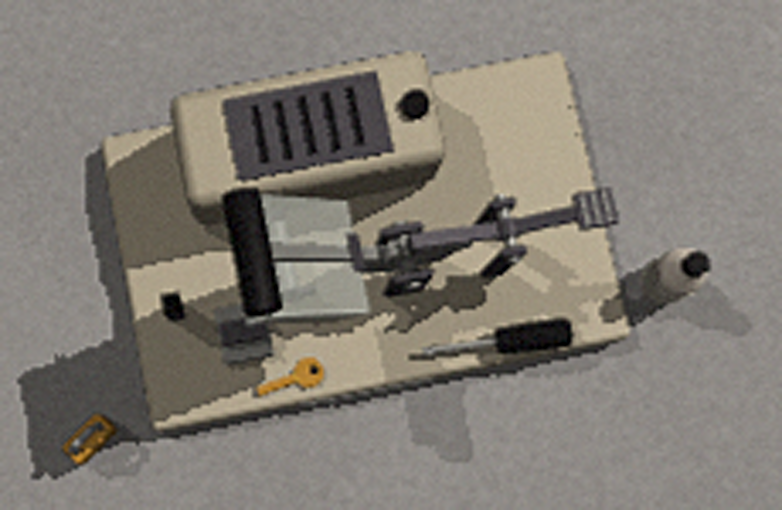

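```bash
cat > h.py <<'E'
import numpy as np,cv2
from station import *
def proj(n,X):
    c=get_calibration(n);K=np.array([[c['fx'],0,c['cx']],[0,c['fy'],c['cy']],[0,0,1]])
    return cv2.projectPoints(np.asarray(X,float).reshape(-1,3),cv2.Rodrigues(c['R'])[0],c['t'],K,c['dist_coeffs'])[0][:,0]
def m2w(p,X):
    c,s=np.cos(p[2]),np.sin(p[2]);X=np.asarray(X,float)
    return np.stack([p[0]+c*X[:,0]-s*X[:,1],p[1]+s*X[:,0]+c*X[:,1],X[:,2]],1)
def pts(g,pw):
    a=0.9-g; by=.2*np.cos(a);bz=.1+.2*np.sin(a)
    # tail: rel to pivot at pw=0 : (-70, +16)
    ty=-.08-.07*np.cos(pw)+.016*np.sin(pw)*-1; tz=.135+.016*np.cos(pw)-.07*np.sin(pw)
    return [0,by,bz],[0,ty,tz]
E
cat > fit.py <<'E'
from h import *
from scipy.optimize import least_squares
T=lambda u:(np.array(u)/3.4+[240,120]); S=lambda u:np.array(u)/3+[170,140]
def mod(p):
    b,t=pts(p[3],p[4])
    topm=[[-.1,.24,.03],[-.1,-.19,.03],[.17,-.19,.03],[.17,.24,.03],t,[.045,b[1],b[2]],[-.045,b[1],b[2]]]
    scm=[[.17,.24,.03],[-.1,.24,.03],[.17,-.19,.03],t,[0]+b[1:]]
    return np.vstack([proj('top',m2w(p,topm)),proj('scene',m2w(p,scm))])
obs=np.vstack([T([(155,426),(631,330),(565,57),(105,145),(597,208),(242,194),(263,308)]),S([(380,517),(603,360),(65,287),(218,116),(429,121)])])
r=least_squares(lambda p:(mod(p)-obs).ravel(),[.6,0,0,0,0],loss='soft_l1')
print(r.x);print((mod(r.x)-obs).round(1).tolist())
b,t=pts(r.x[3],r.x[4]);print('bar,tail,hinge',m2w(r.x,[b,t,[0,0,.1]]).round(4))
E
python3 fit.py
```

```text
[ 0.5565932  -0.1043115   0.17224229  0.01806831  0.04885699]
[[-0.7, 2.1], [0.8, 1.8], [-0.5, -3.1], [-2.1, -2.3], [-0.3, 0.0], [-0.8, -0.6], [0.3, 1.9], [-1.4, -0.3], [0.8, -2.4], [-2.7, -3.4], [-0.1, -0.0], [-0.2, -0.3]]
bar,tail,hinge [[ 0.5348  0.0209  0.2544]
 [ 0.5824 -0.2528  0.1476]
 [ 0.5566 -0.1043  0.1   ]]
```

Call:
play_rows(
  xyz=[
    [0,0,-5],
    [0,0,-10],
    [4,4,-11],
    [8,8,-11],
    [12,12,-11],
  ],
  delta_rot=[
    [0,0,10],
    [0,0,20],
    [0,0,30],
    [0,0,40],
    [0,0,50],
  ],
  fingers=[0,0,0,0,0],
)

```text
clock: 1.82
tool_pos: [0.2806, 0.4354, 0.3469]
eef_rot: [[0.349, -0.937, 0.0], [-0.937, -0.349, 0.001], [-0.001, -0.001, -1.0]]
wrist_force: [0.5, -0.4, 0.6]
gripper_width: 0.0453
```

```bash
cat >> h.py <<'E'
def go(target,yawdeg=9.87):
    s=state();R=np.array(s['eef_rot']);p=np.array(s['tool_pos'])
    print(s['clock'],'tcp',p.round(4),'F',np.round(s['wrist_force'],1),'w',round(s['gripper_width'],4),'q',np.round(s['joints'],2))
    a=np.deg2rad(yawdeg+180);y=np.array([np.cos(a),np.sin(a),0]);z=np.array([0,0,-1.]);Rt=np.stack([np.cross(y,z),y,z],1)
    print('shift cm',(R.T@(np.array(target)-p)*100).round(2),'rot deg',np.rad2deg(cv2.Rodrigues(R.T@Rt)[0].ravel()).round(2))
    print('tool axes',R.round(3).tolist())
E
python3 -c "
from h import *
go([.582,-.253,.34])"
```

```text
1.825 tcp [0.2806 0.4354 0.3469] F [ 0.5 -0.4  0.6] w 0.0453 q [ 1.31  0.14 -0.05  0.   -1.38 -0.96]
shift cm [75.03 -4.24  0.65] rot deg [-0.03  0.04 10.54]
tool axes [[0.349, -0.937, 0.0], [-0.937, -0.349, 0.001], [-0.001, -0.001, -1.0]]
```

Call:
play_rows(
  xyz=[
    [5,0,0],
    [10.5,-1,0],
    [16,-1,0],
    [22,-1.5,0],
    [28,-2,0],
  ],
  delta_rot=[
    [0,0,5],
    [0,0,10.5],
    [0,0,10.5],
    [0,0,10.5],
    [0,0,10.5],
  ],
  fingers=[0,0,0,0,0],
)

```text
clock: 2.45
tool_pos: [0.3973, 0.1782, 0.3472]
eef_rot: [[0.173, -0.985, 0.001], [-0.985, -0.173, 0.002], [-0.001, -0.002, -1.0]]
wrist_force: [1.0, -0.0, -0.1]
gripper_width: 0.0019
```

```bash
python3 -c "
from h import *
go([.582,-.253,.34])"
```

```text
2.45 tcp [0.3973 0.1782 0.3472] F [ 1.  -0.  -0.1] w 0.0019 q [ 0.8  -0.02 -0.22 -0.   -1.36 -0.62]
shift cm [ 45.66 -10.73   0.67] rot deg [-0.09  0.08  0.09]
tool axes [[0.173, -0.985, 0.001], [-0.985, -0.173, 0.002], [-0.001, -0.002, -1.0]]
```

Call:
play_rows(
  xyz=[
    [6,-1.5,0],
    [12,-3,0],
    [18,-4.5,0],
    [24,-6,0],
    [30,-7,0],
  ],
  delta_rot=[
    [0,0,0],
    [0,0,0],
    [0,0,0],
    [0,0,0],
    [0,0,0],
  ],
  fingers=[0,0,0,0,0],
)

```text
clock: 3.08
tool_pos: [0.5187, -0.1073, 0.347]
eef_rot: [[0.173, -0.985, 0.002], [-0.985, -0.173, 0.002], [-0.001, -0.002, -1.0]]
wrist_force: [0.8, 1.4, 0.1]
gripper_width: 0.0004
```

```bash
python3 -c "
from h import *
go([.582,-.253,.30])
cv2.imwrite('pics/w1.png',camera('wrist')[:,:,::-1])
for q in ['pawl_tail','push_bar']: print([(d['bbox'],d['conf']) for d in look_for('wrist',q)])
print(get_calibration('wrist'))"
```

```text
3.075 tcp [ 0.5187 -0.1073  0.347 ] F [0.8 1.4 0.1] w 0.0004 q [ 0.1   0.16 -0.03 -0.   -1.38  0.07]
shift cm [15.45 -3.7   4.69] rot deg [-0.13  0.07  0.09]
tool axes [[0.173, -0.985, 0.002], [-0.985, -0.173, 0.002], [-0.001, -0.002, -1.0]]
[([260.5, 0.0, 294.9, 184.5], 0.87)]
[([235.3, 122.4, 329.0, 335.9], 0.56)]
{'fx': 359.7599619784794, 'fy': 359.7599619784794, 'cx': 321.01826852734195, 'cy': 202.31696042917872, 'dist_coeffs': array([-0.00884608,  0.        ,  0.        ,  0.        ,  0.        ]), 'tool_from_camera': array([[-7.45504088e-04, -9.64333051e-01, -2.64690783e-01,
         7.41987607e-02],
       [ 9.99999632e-01, -8.31593038e-04,  2.13187773e-04,
        -2.16674848e-04],
       [-4.25699028e-04, -2.64690527e-01,  9.64333316e-01,
        -1.47875517e-01],
       [ 0.00000000e+00,  0.00000000e+00,  0.00000000e+00,
         1.00000000e+00]])}
```

View pics/w1.png

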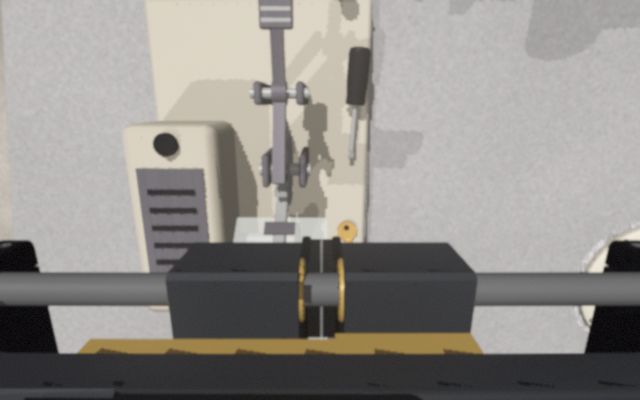

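```bash
cat >> h.py <<'E'
def wray(u,v,z,s):
    c=get_calibration('wrist');K=np.array([[c['fx'],0,c['cx']],[0,c['fy'],c['cy']],[0,0,1]])
    q=cv2.undistortPoints(np.array([[[u,v]]],float),K,c['dist_coeffs'])[0,0]
    M=c['tool_from_camera'];R=np.array(s['eef_rot']);p=np.array(s['tool_pos'])
    o=R@M[:3,3]+p;d=R@M[:3,:3]@np.array([q[0],q[1],1]);return o+d*(z-o[2])/d[2]
E
python3 -c "
from h import *
s=state()
print(wray(276,12,.15,s),wray(279,93,.14,s))
print(m2w([.5566,-.1043,.1722],[[0,-.08,.135],[0,-.15,.15]]))"
```

```text
[ 0.58214557 -0.24975627  0.15      ] [ 0.5714795  -0.18350914  0.14      ]
[[ 0.57030802 -0.18311681  0.135     ]
 [ 0.58230253 -0.25208153  0.15      ]]
```

Call:
play_rows(
  xyz=[
    [5,-1.2,0],
    [10,-2.4,2],
    [15.3,-3.7,5],
    [15.4,-3.7,10],
    [15.4,-3.7,14],
  ],
  delta_rot=[
    [0,0,0],
    [0,0,0],
    [0,0,0],
    [0,0,0],
    [0,0,0],
  ],
  fingers=[0,0,0,0,0],
)

```text
clock: 3.85
tool_pos: [0.5803, -0.2523, 0.2037]
eef_rot: [[0.168, -0.986, -0.002], [-0.986, -0.168, 0.002], [-0.003, 0.001, -1.0]]
wrist_force: [0.2, 0.7, 0.1]
gripper_width: 0.0004
```

```bash
python3 -c "
from h import *
go([.582,-.2525,.165])"
```

```text
3.85 tcp [ 0.5803 -0.2523  0.2037] F [0.2 0.7 0.1] w 0.0004 q [-0.16  0.42 -0.02 -0.   -1.13  0.33]
shift cm [ 0.06 -0.17  3.87] rot deg [ 0.07  0.15 -0.2 ]
tool axes [[0.168, -0.986, -0.002], [-0.986, -0.168, 0.002], [-0.003, 0.001, -1.0]]
```

Call:
play_rows(
  xyz=[
    [0,-0.2,2.5],
    [0,-0.2,3.5],
    [0,-0.2,4.2],
    [0,-0.2,4.8],
    [0,-0.2,5.4],
  ],
  delta_rot=[
    [0,0,0],
    [0,0,0],
    [0,0,0],
    [0,0,0],
    [0,0,0],
  ],
  fingers=[0,0,0,0,0],
)

```text
clock: 4.47
tool_pos: [0.5827, -0.2525, 0.1511]
eef_rot: [[0.168, -0.986, 0.001], [-0.986, -0.168, 0.001], [-0.001, -0.001, -1.0]]
wrist_force: [-1.6, -1.6, 3.6]
gripper_width: 0.0009
```

Contact with about 3.6 N, as expected; press on.

Call:
play_rows(
  xyz=[
    [0,0,0.4],
    [0,0,0.7],
    [0,0,1.0],
    [0,0,1.1],
    [0,0,1.1],
  ],
  delta_rot=[
    [0,0,0],
    [0,0,0],
    [0,0,0],
    [0,0,0],
    [0,0,0],
  ],
  fingers=[0,0,0,0,0],
)

```text
clock: 5.1
tool_pos: [0.583, -0.2527, 0.1443]
eef_rot: [[0.17, -0.986, 0.003], [-0.986, -0.17, -0.001], [0.001, -0.003, -1.0]]
wrist_force: [-6.4, 3.2, 18.2]
gripper_width: 0.0003
```

Call:
play_rows(
  xyz=[
    [0,0,0],
    [0,0,-2],
    [0,0,-7],
    [0,0,-12],
    [0,0,-17],
  ],
  delta_rot=[
    [0,0,0],
    [0,0,0],
    [0,0,0],
    [0,0,0],
    [0,0,0],
  ],
  fingers=[0,0,0,0,0],
)

```text
clock: 5.72
tool_pos: [0.5829, -0.252, 0.315]
eef_rot: [[0.17, -0.985, 0.003], [-0.985, -0.17, 0.0], [0.0, -0.003, -1.0]]
wrist_force: [0.2, -0.7, 0.2]
gripper_width: 0.0006
```

```bash
python3 - <<'E'
from h import *
for n in ['scene','top']:
    im=camera(n)
    for q in ['pawl','guard']: print(n,q,[(d['bbox'],d['conf']) for d in look_for(n,q)])
    cr=im[150:260,215:345] if n=='scene' else im[150:260,290:440]
    cv2.imwrite(f'pics/{n}2.png',cv2.resize(cr,None,fx=5,fy=5,interpolation=2)[:,:,::-1])
p=[.5566,-.1043,.1722]
for g,pw in [(0,0),(0,.32)]:
    t=pts(g,pw)[1];print(pw,proj('scene',m2w(p,[t])),proj('top',m2w(p,[t])))
go([.5348,.0209,.33])
E
```

```text
scene pawl [([240.7, 188.1, 277.6, 195.7], 0.58)]
scene guard [([266.5, 171.4, 330.4, 230.0], 0.87)]
top pawl []
top guard [([306.1, 177.0, 347.1, 216.5], 0.96)]
0 [[242.65525623 177.65041828]] [[415.31669    180.97738537]]
0.32 [[242.97543584 184.533338  ]] [[413.83984425 182.56626331]]
6.025 tcp [ 0.5822 -0.252   0.3122] F [ 0.2  0.  -0.8] w 0.0003 q [-0.15  0.36  0.16 -0.   -1.37  0.32]
shift cm [-27.7    0.04  -1.76] rot deg [-0.03  0.04 -0.1 ]
tool axes [[0.17, -0.986, 0.0], [-0.986, -0.17, 0.001], [-0.001, -0.001, -1.0]]
```

View pics/scene2.png

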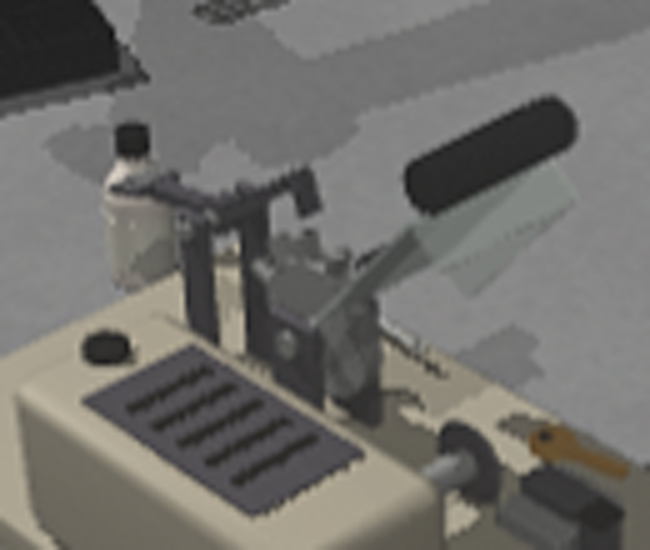

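Call:
play_rows(
  xyz=[
    [-5,0,-2],
    [-11,0,-2],
    [-17,0,-2],
    [-23,0,-2],
    [-27.7,0,-2],
  ],
  delta_rot=[
    [0,0,0],
    [0,0,0],
    [0,0,0],
    [0,0,0],
    [0,0,0],
  ],
  fingers=[0,0,0,0,0],
)

```text
clock: 6.65
tool_pos: [0.5341, 0.0231, 0.3306]
eef_rot: [[0.171, -0.985, -0.003], [-0.985, -0.171, 0.0], [-0.001, 0.002, -1.0]]
wrist_force: [0.1, -0.6, 0.7]
gripper_width: 0.0002
```

```bash
python3 - <<'E'
from h import *
p=[.5566,-.1043,.1722]
go([.5348,.0209,.2824])
s=state();R=np.array(s['eef_rot']);q=np.array(s['tool_pos'])
for g in np.linspace(0,.9,10):
    b=pts(g,0)[0];w=m2w(p,[b])[0]+[0,0,.028];print(round(g,2),w.round(3),((w-q)@R*100).round(2))
E
```

```text
6.65 tcp [0.5341 0.0231 0.3306] F [ 0.1 -0.6  0.7] w 0.0002 q [ 0.35  0.18 -0.05 -0.   -1.35 -0.17]
shift cm [ 0.24 -0.04  4.82] rot deg [ 0.14  0.05 -0.05]
tool axes [[0.171, -0.985, -0.003], [-0.985, -0.171, 0.0], [-0.001, 0.002, -1.0]]
0.0 [0.535 0.018 0.285] [ 0.51 -0.04  4.59]
0.1 [0.533 0.033 0.271] [-0.99 -0.04  5.91]
0.2 [0.53  0.046 0.257] [-2.35 -0.05  7.38]
0.3 [0.528 0.058 0.241] [-3.56 -0.05  8.97]
0.4 [0.527 0.069 0.224] [-4.6  -0.05 10.67]
0.5 [0.525 0.077 0.206] [-5.47 -0.06 12.47]
0.6 [0.524 0.084 0.187] [-6.15 -0.06 14.35]
0.7 [0.523 0.089 0.168] [-6.65 -0.06 16.29]
0.8 [0.523 0.092 0.148] [-6.94 -0.07 18.27]
0.9 [0.522 0.093 0.128] [-7.04 -0.07 20.26]
```

Call:
play_rows(
  xyz=[
    [0.2,0,3.5],
    [0,0,4.8],
    [-0.8,0,5.8],
    [-1.6,0,6.6],
    [-2.3,0,7.4],
  ],
  delta_rot=[
    [0,0,0],
    [0,0,0],
    [0,0,0],
    [0,0,0],
    [0,0,0],
  ],
  fingers=[0,0,0,0,0],
)

```text
clock: 7.28
tool_pos: [0.5303, 0.0473, 0.2592]
eef_rot: [[0.171, -0.985, 0.0], [-0.985, -0.171, 0.003], [-0.003, -0.001, -1.0]]
wrist_force: [-6.7, 7.7, 13.1]
gripper_width: 0.0005
```

```bash
cat > arc.py <<'E'
from h import *
p=[.5566,-.1043,.1722]
s=state();R=np.array(s['eef_rot']);q=np.array(s['tool_pos']);print(s['clock'],q.round(4),s['wrist_force'])
for g in np.linspace(0.1,.9,9):
    b=pts(g,0)[0];w=m2w(p,[b])[0]+[0,0,.028];print(round(g,2),w.round(3),((w-q)@R*100).round(2))
im=camera('scene')
cv2.imwrite('pics/sc_%d.png'%(s['clock']*100),cv2.resize(im[150:260,215:345],None,fx=5,fy=5,interpolation=2)[:,:,::-1]);print('pics/sc_%d.png'%(s['clock']*100))
E
python3 arc.py
```

```text
7.275 [0.5303 0.0473 0.2592] [-6.6747894   7.74927388 13.11215763]
0.1 [0.533 0.033 0.271] [ 1.45  0.   -1.23]
0.2 [0.53  0.046 0.257] [0.09 0.   0.23]
0.3 [0.528 0.058 0.241] [-1.11  0.01  1.83]
0.4 [0.527 0.069 0.224] [-2.15  0.01  3.54]
0.5 [0.525 0.077 0.206] [-3.02  0.01  5.34]
0.6 [0.524 0.084 0.187] [-3.7   0.01  7.22]
0.7 [0.523 0.089 0.168] [-4.19  0.01  9.16]
0.8 [0.523 0.092 0.148] [-4.480e+00  1.000e-02  1.113e+01]
0.9 [0.522 0.093 0.128] [-4.570e+00  1.000e-02  1.313e+01]
pics/sc_727.png
```

View pics/sc_727.png

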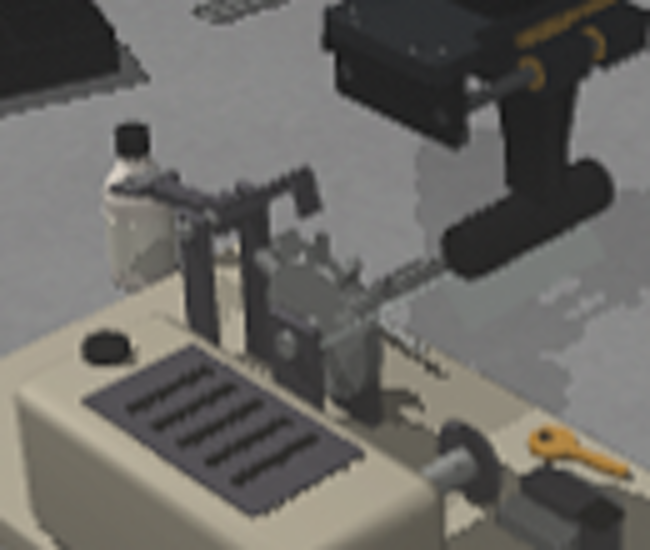

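```bash
python3 -c "
from h import *
s=state();print(s['clock'],s['tool_pos'],s['wrist_force'],s['torque'])"
```

```text
7.325 [0.53022658 0.04802696 0.2579491 ] [-4.31521998  7.77887209 12.25238262] [2.42778262 1.45644363 0.01060353]
```

Call:
play_rows(
  xyz=[
    [-0.8,0,1.1],
    [-1.5,0,2.2],
    [-2.1,0,3.3],
    [-2.6,0,4.4],
    [-3.0,0,5.3],
  ],
  delta_rot=[
    [0,0,0],
    [0,0,0],
    [0,0,0],
    [0,0,0],
    [0,0,0],
  ],
  fingers=[0,0,0,0,0],
)

```text
clock: 7.95
tool_pos: [0.5265, 0.0789, 0.2059]
eef_rot: [[0.171, -0.985, 0.003], [-0.985, -0.171, 0.006], [-0.005, -0.004, -1.0]]
wrist_force: [-0.8, 4.0, 6.2]
gripper_width: 0.0006
```

```bash
python3 arc.py
```

```text
7.95 [0.5265 0.0789 0.2059] [-0.77216113  4.00868462  6.17052669]
0.1 [0.533 0.033 0.271] [ 4.6   0.14 -6.58]
0.2 [0.53  0.046 0.257] [ 3.24  0.15 -5.11]
0.3 [0.528 0.058 0.241] [ 2.04  0.16 -3.51]
0.4 [0.527 0.069 0.224] [ 1.    0.16 -1.8 ]
0.5 [0.525 0.077 0.206] [0.14 0.17 0.  ]
0.6 [0.524 0.084 0.187] [-0.53  0.18  1.88]
0.7 [0.523 0.089 0.168] [-1.02  0.19  3.82]
0.8 [0.523 0.092 0.148] [-1.3   0.19  5.8 ]
0.9 [0.522 0.093 0.128] [-1.39  0.2   7.8 ]
pics/sc_795.png
```

Call:
play_rows(
  xyz=[
    [-0.3,0,1.4],
    [-0.7,0,2.8],
    [-1.0,0,4.2],
    [-1.2,0,5.5],
    [-1.3,0,6.6],
  ],
  delta_rot=[
    [0,0,0],
    [0,0,0],
    [0,0,0],
    [0,0,0],
    [0,0,0],
  ],
  fingers=[0,0,0,0,0],
)

```text
clock: 8.62
tool_pos: [0.5247, 0.0923, 0.1383]
eef_rot: [[0.171, -0.985, 0.003], [-0.985, -0.171, 0.006], [-0.005, -0.004, -1.0]]
wrist_force: [0.7, 2.7, 3.6]
gripper_width: 0.0004
```

```bash
python3 arc.py
```

```text
8.625 [0.5247 0.0923 0.1383] [0.6973764  2.69872661 3.59553324]
0.1 [0.533 0.033 0.271] [  5.92   0.17 -13.35]
0.2 [0.53  0.046 0.257] [  4.56   0.18 -11.88]
0.3 [0.528 0.058 0.241] [  3.36   0.18 -10.28]
0.4 [0.527 0.069 0.224] [ 2.32  0.19 -8.57]
0.5 [0.525 0.077 0.206] [ 1.46  0.2  -6.77]
0.6 [0.524 0.084 0.187] [ 0.79  0.2  -4.89]
0.7 [0.523 0.089 0.168] [ 0.3   0.21 -2.95]
0.8 [0.523 0.092 0.148] [ 0.02  0.22 -0.97]
0.9 [0.522 0.093 0.128] [-0.07  0.23  1.03]
pics/sc_862.png
```

Call:
play_rows(
  xyz=[
    [0,0,0.5],
    [0,0,0.9],
    [0,0,1.2],
    [0,0,1.4],
    [0,0,1.4],
  ],
  delta_rot=[
    [0,0,0],
    [0,0,0],
    [0,0,0],
    [0,0,0],
    [0,0,0],
  ],
  fingers=[0,0,0,0,0],
)

```text
clock: 9.3
tool_pos: [0.5239, 0.0919, 0.1275]
eef_rot: [[0.173, -0.985, 0.002], [-0.985, -0.173, 0.004], [-0.004, -0.003, -1.0]]
wrist_force: [-10.2, 3.2, 28.7]
gripper_width: 0.0004
```

```bash
python3 arc.py
```

```text
9.3 [0.5239 0.0919 0.1275] [-10.24783327   3.21056668  28.70893207]
0.1 [0.533 0.033 0.271] [  5.9    0.11 -14.42]
0.2 [0.53  0.046 0.257] [  4.55   0.11 -12.95]
0.3 [0.528 0.058 0.241] [  3.34   0.11 -11.35]
0.4 [0.527 0.069 0.224] [ 2.3   0.12 -9.64]
0.5 [0.525 0.077 0.206] [ 1.44  0.12 -7.84]
0.6 [0.524 0.084 0.187] [ 0.76  0.12 -5.96]
0.7 [0.523 0.089 0.168] [ 0.27  0.13 -4.02]
0.8 [0.523 0.092 0.148] [-0.02  0.13 -2.04]
0.9 [0.522 0.093 0.128] [-0.11  0.14 -0.05]
pics/sc_930.png
```

Firm on the stop (28.7 N at z 0.1275, as modelled). Retreat straight up.

Call:
play_rows(
  xyz=[
    [0,0,0],
    [0,0,-2],
    [0,0,-7],
    [0,0,-13],
    [0,0,-19],
  ],
  delta_rot=[
    [0,0,0],
    [0,0,0],
    [0,0,0],
    [0,0,0],
    [0,0,0],
  ],
  fingers=[0,0,0,0,0],
)

```text
clock: 9.98
tool_pos: [0.5223, 0.0901, 0.3179]
eef_rot: [[0.172, -0.985, -0.002], [-0.985, -0.172, 0.002], [-0.002, 0.001, -1.0]]
wrist_force: [1.8, 0.5, 0.9]
gripper_width: 0.0001
```

Call:
play_rows(
  xyz=[
    [0,0,-2],
    [-5,0,-2],
    [-10,0,-2],
    [-15,0,-2],
    [-15,0,-2],
  ],
  delta_rot=[
    [0,0,0],
    [0,0,0],
    [0,0,0],
    [0,0,0],
    [0,0,0],
  ],
  fingers=[0,0,0,0,0],
)

```text
clock: 10.6
tool_pos: [0.4953, 0.2395, 0.3361]
eef_rot: [[0.175, -0.984, -0.006], [-0.984, -0.175, -0.001], [-0.0, 0.006, -1.0]]
wrist_force: [0.4, -0.1, -0.2]
gripper_width: 0.0007
```

```bash
python3 - <<'E'
from h import *
p=[.5566,-.1043,.1722]
s=state();print(s['clock'],s['tool_pos'],s['wrist_force'])
b,t=pts(.9,.32)
for n in ['scene','top']:
    im=camera(n);print(n,'model bar,tail',proj(n,m2w(p,[b,t])).round(1).tolist())
    for q in ['push_bar','pawl','oil','padlock','driver','key']: print(q,[(d['bbox'],round(d['conf'],2)) for d in look_for(n,q)[:1]])
    cr=im[140:300,200:400] if n=='scene' else im[120:270,240:470]
    cv2.imwrite(f'pics/{n}9.png',cv2.resize(cr,None,fx=3.4,fy=3.4,interpolation=2)[:,:,::-1])
E
```

```text
10.6 [0.4952795  0.23952912 0.33614666] [ 0.3924402  -0.14424138 -0.16959804]
scene model bar,tail [[334.5, 246.4], [243.0, 184.5]]
push_bar [([271.1, 196.0, 351.8, 262.9], 0.62)]
pawl [([238.2, 183.6, 280.1, 193.5], 0.68)]
oil [([191.7, 185.9, 370.3, 322.2], 0.28)]
padlock [([379.2, 259.4, 396.7, 282.8], 0.57)]
driver []
key [([271.1, 196.5, 351.9, 264.6], 0.39)]
top model bar,tail [[289.9, 208.7], [413.8, 182.6]]
push_bar [([284.4, 184.8, 372.1, 226.6], 0.72)]
pawl [([360.8, 177.5, 421.4, 192.4], 0.89)]
oil [([426.5, 192.2, 446.4, 208.4], 0.67)]
padlock []
driver [([373.3, 214.7, 408.0, 227.1], 0.62)]
key [([324.1, 228.5, 334.0, 236.1], 0.54)]
```

View pics/scene9.png

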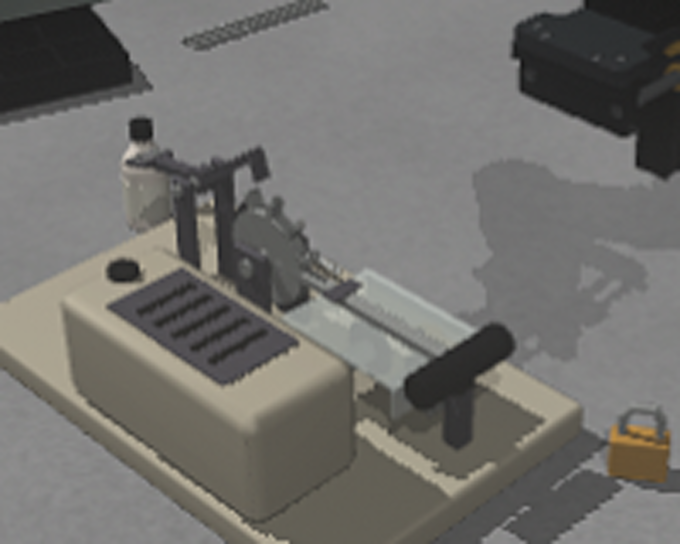

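View pics/top9.png

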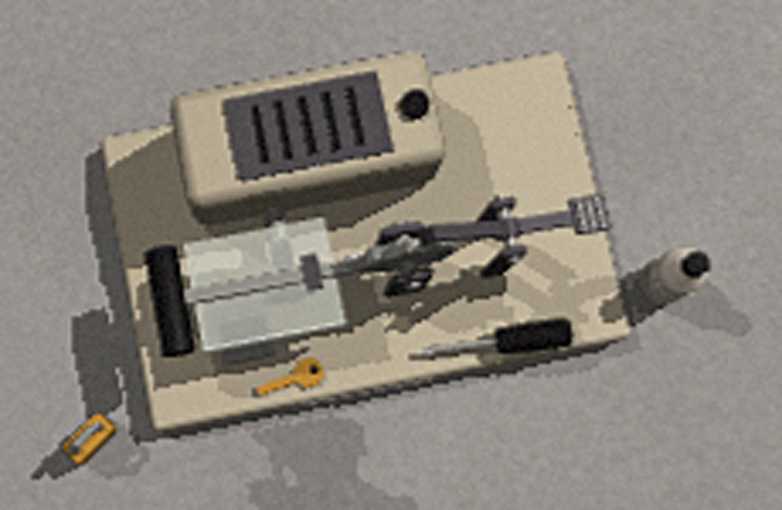

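```bash
python3 -c "
from station import *
print(sign_off())"
```

```text
the job is handed in; nothing more can be done
None
```

I pressed the pawl's tail to its end stop, pushed the guard down by its cross bar until it met its stop, and handed the job in at about 11 s of the 45 s allowed. `sign_off` gives no verdict, so the result rests on these checks:

- **Pawl:** it met its end stop with the wrist reading about 18 N. In the pictures the nose is clear of the teeth, both after pressing and at the end.
- **Guard:** it stopped firmly at 28.7 N, with the hand at the height the model gives for fully down. In the final scene picture the cross bar sits on its post at pixel (335, 248), against a predicted (334.5, 246.4). The top picture shows it at the predicted position too.
- **Push force:** early in the push the wrist read about 13 N vertically, more than the 3 to 8 N given. It fell to 4–6 N further along the arc. The pawl was clear in the picture taken at that moment, so I carried on.
- **Loose things:** in the final top picture the bottle, padlock, screwdriver and key look unmoved from the start. I compared by eye and did not measure distances.
- **Hand:** it is up and clear, with a wrist force under 0.5 N.
- **Network misses:** the final detections missed the padlock in the top view and the screwdriver in the scene view. They also gave poor low-confidence boxes for the bottle and key in the scene view. I relied on the pictures for these.

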